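# Stop the stirrer, then cap its bottle and vent it a quarter turn

### The arm

A 6-joint arm with a two-finger parallel gripper is mounted at the origin on a cart in front of the work surface, level with it; the furniture and walls round the work are solid. World frame = base frame: x ahead of the robot, y to its left, z up, the work surface at z = 0. Lengths are in m, angles in degrees, forces in N, time in s.
With the tool pointing down it reaches from about 0.4 to 0.825 m from the base axis. Payload 7 kg.
Tool frame: the origin (TCP) lies at the very end of the fingers, on their centre line; the grasp point (between the pads) lies bot.tcp_to_grasp behind it (bot.tcp_to_grasp is the distance from the TCP to the grasp point, in m); z points along the fingers, y is the direction in which the jaws open and shut (so a half turn about z gives the same grasp; the last joint's range is limited). The gripper opens to 88 mm and grips with 3 to 60 N. Pads are 19 mm wide; open, the fingers measure 130 mm over their backs; the gripper's body (78 mm by 193 mm) begins 47 mm behind the grasp point.
Start: joints at [-52.706, 20.546, 0.682, 0, -70.136, -16.507], TCP at [0.24, -0.631, 0.227] pointing down, gripper open.
Joint ranges: [-176.03, 176.03], [-82.01, 121.73], [-58.28, 71.71], [-173.87, 95.51], [-174.79, -0.11], [-173.66, 173.66]. Speed limits (degrees/s): [136.94, 136.94, 172.46, 180, 180, 180].

### API

Orientations are given as a 3x3 rotation matrix whose columns are the frame's x, y, z axes.
In Python, from bench import bot gives the robot as it stands. The module is installed in compiled form; this text tells all that it offers.
- The arm moves only by the shell command python3 -m pendant 'ROWS' [FORCE]. ROWS is JSON, a list of rows, each a list of 5 numbers: the shift along the world's x, y, z in mm, then the turn about the world's z in degrees, then the opening, from -1 (shut) to 1 (fully open). In form: [[dx, dy, dz, twist, grip], ...]. A call has 1 to 10 rows; each row is the pose to reach, as a shift and turn from the pose measured when the call began; what a row does not reach only later rows make up. A row lasts 1/12 s, in which the tool goes at most 41.7 mm and 7.16 degrees, less where a joint would pass 70% of its speed; a pose out of reach is approached as far as the arm can. A call with a gripper value outside its range is refused whole. The fingers move at their own pace and stop on an object; FORCE is the grip in N (left out, the last holds). Time passes only in rows, so rows that repeat a pose let the fingers close. It gives the time, the measured TCP pose, the force and the opening at its end, in the units of the state.
- bot.get_obs(): the state, without advancing time (a new reading comes with each control period).
- bot.capture(name): name is "scene" or "top" or "wrist"; returns a dict with "frame" (384x512x3 uint8, red, green, blue), "intrinsics" (3x3 intrinsics, pixels), "T" (4x4, takes a point from camera to world coordinates). Camera axes: x right, y down, z forward; pixel columns grow to the right and rows downward; lengths in m; the calibration is good to about 2 mm. A picture is of the moment at which its call begins. There is no depth.
- bot.hand_in(): hands the job in, once; it reports no verdict.
Trained networks look in the newest picture that a camera, given by its name, has taken for a name from the list of things; names that differ only in an ending like _2 or _b are one class to them, and where a whole thing is asked for, a point or a joint stands for the part that bears it (a point fixed in the world has none). Each returns a list of dicts, best first, with "confidence" (0 to 1); they miss things now and then, are a little off and sometimes report something else, mostly with a low value. They report only what shows in the picture. A call takes as long as a camera call.
- bot.masks_of(camera, thing): "mask" (384x512 bool, what is visible of it) and "point" ([column, row] in pixels, amid what is visible of it).
The state is a dict: "time": time; "joints": joint angles; "qvel": joint speeds; "joint_torque": joint torques, N m; "ee_pos": TCP position; "eef_rot": TCP orientation; "contact_force": force on the tool from outside, world axes, zero at the start; "ft_torque": the same for the moment, N m; "width": finger opening in m.
Only numpy, scipy, OpenCV 4.12 (cv2) and the standard library are available. Lean on these libraries where they do the work, as an engineer would, in place of code of your own. Each camera call takes 0.05 s, during which the arm holds its last target.

### The job

The bottle on the stirrer has to be closed for venting: first stop the stirrer by pushing the domed stop button on the stop box right down, where it stays, and reset the button by turning the knurled collar under it clockwise (seen from above) until the dome is fully up again. Then screw the bottle's cap on clockwise until it bottoms out, back it off a quarter turn so that it can vent, and finish still gripping the cap, with the gripper closed on it and still. Leave the beaker, the petri dishes and the grease pot alone.

Things in the scene. Friction and masses are not known exactly. Their poses are not given: they have to be found in the camera images.
- stirrer: White magnetic stirrer, 100 x 100 x 40 mm, fixed to the bench, with a white plastic bottle (64 mm diameter) clamped upright on its round steel plate. Origin: centre of its underside, at bench height; z up. The bottle's axis is the origin's z axis. The bottle's shoulder ends 112 mm and the neck (31 mm diameter) 138 mm above the origin.
- cap (a joint): Turn of the bottle's cap on its thread (rad): 0 = screwed fully home (hard stop), growing as it is unscrewed, counterclockwise from above; quarter turn open = 1.57. It starts already engaged on the thread, 2.0 to 2.8 rad from home. The thread rises 6 mm a turn; turning takes about 0.1 Nm and the cap stays where it is left. It cannot come off (end of thread at 6.28).
- cap_top (a point): Centre of the top of the cap, the plain grey knurled round cap, 40 mm diameter and 24 mm high, that sits on the bottle; a straight ridge on its top runs from the centre to the edge, along this point's x axis, and turns with the cap. At home this point is 142 mm above the bench. z up.
- stop_box: Grey stop box, 85 x 85 x 50 mm, fixed to the bench, a knurled collar and a black dome on its top. Origin: centre of its underside, z up along the button's axis. Of box and stirrer one stands left of the sink, near a 0.43 m tall cabinet (y above 0.46, x 0.47 to 0.80: go round it), the other right of the sink, near a microscope (96 mm high stage from y = -0.30 on).
- stop (a joint): How far the dome is pressed down (m): 0 = up, 0.007 = fully down. It moves straight down against about 3 to 4 N without springing back, and as it goes down the collar below winds counterclockwise by itself. Only turning the collar clockwise raises it again.
- stop_top (a point): Centre of the flat top of the black dome (32 mm diameter, 10 mm high), 95 mm above the bench when up, 88 mm when pressed fully down.
- collar (a joint): Turn of the knurled collar (rad), linked to the dome: 0 = reset, dome up; 0.9 = dome fully down. Positive is counterclockwise from above. Turning it takes about 0.03 Nm.
- collar_mid (a point): Centre of the knurled aluminium collar, 42 mm diameter and 22 mm high, its underside 53 mm and its top 75 mm above the bench; the narrower dome stands above it and fits between the fingers that pinch the collar. z up.
- beaker: Loose clear 50 ml beaker, 46 mm diameter, 60 mm high, near the bench's front edge: a bystander. Origin: centre of its underside.
- petri_0: Loose petri dish, 58 mm diameter, 15 mm high, near the front edge: a bystander. Origin: centre of its underside.
- petri_1: Loose petri dish, 70 mm diameter, 17 mm high, near the front edge: a bystander. Origin: centre of its underside.
- grease_pot: Loose round grease pot, 69 mm diameter, 41 mm high, near the front edge: a bystander. Origin: centre of its underside.

How it is judged:
By the outcome, as a careful person would: the job done as asked, in the order asked, and still so for the second after the job is handed in, while the arm keeps its last pose, push and grip.
It also fails if it takes over 67 s, if anything falls off the work surface, if the arm or the gripper's body presses on something with over 40 N, if the wrist force passes 120 N, or if a joint passes its speed limit or range.

## Working session

There is one attempt and no reset: what is moved stays moved. The work goes in short steps, Python scripts to look and compute and a shell command to move; the robot and the scene stay as the last step left them, time stands still between calls to the robot, and variables do not carry over. Pictures are saved under pics/ and viewed, and the job is handed in when it is done.

```bash
mkdir -p pics
cat > h.py <<'E'
import numpy as np, cv2
from bench import bot
def ray(c,px):
    K=np.array(c["intrinsics"]);T=np.array(c["T"])
    d=T[:3,:3]@np.linalg.inv(K)@np.array([px[0],px[1],1.]);return T[:3,3],d
def atz(c,px,z):
    o,d=ray(c,px);return o+d*(z-o[2])/d[2]
def proj(c,p):
    T=np.linalg.inv(np.array(c["T"]));q=np.array(c["intrinsics"])@(T[:3,:3]@np.array(p)+T[:3,3]);return q[:2]/q[2]
def save(c,n,s=1.5):
    f=cv2.cvtColor(c["frame"],cv2.COLOR_RGB2BGR);cv2.imwrite(f"pics/{n}.png",cv2.resize(f,None,fx=s,fy=s))
E
python3 - <<'E'
from h import *
o=bot.get_obs();print(o["time"],o["ee_pos"],o["eef_rot"],o["width"],bot.tcp_to_grasp)
for n in ["scene","top"]:
    c=bot.capture(n);save(c,n+"0");print(n,np.array(c["T"]).round(3).tolist())
    for t,z in [("cap_top",.15),("stop_top",.095),("collar_mid",.075),("stirrer",.04),("stop_box",.05),("beaker",0),("petri_0",0),("petri_1",0),("grease_pot",0)]:
        for r in bot.masks_of(n,t)[:2]:
            print(t,round(r["confidence"],2),np.round(r["point"],1),r["mask"].sum(),atz(c,r["point"],z).round(3))
E
```

```text
0.0 [ 0.23934476 -0.63061204  0.22562924] [[-9.34962317e-01 -3.54746291e-01 -7.31577864e-04]
 [-3.54747013e-01  9.34961126e-01  1.49999737e-03]
 [ 1.51878359e-04  1.66196608e-03 -9.99998607e-01]] 0.08783868716339864 0.0188
scene [[-0.899, -0.218, 0.379, 0.127], [-0.437, 0.485, -0.757, 0.764], [-0.019, -0.847, -0.532, 0.603], [0.0, 0.0, 0.0, 1.0]]
cap_top 0.71 [281.  139.7] 125 [ 0.511 -0.145  0.15 ]
stop_top 0.65 [203.  265.1] 189 [0.468 0.338 0.095]
collar_mid 0.89 [207.  277.6] 293 [0.456 0.347 0.075]
stirrer 0.86 [281.7 169.2] 1265 [ 0.517 -0.167  0.04 ]
stop_box 0.95 [204.8 290. ] 2159 [0.457 0.357 0.05 ]
beaker 0.83 [302.8 227.6] 503 [0.372 0.031 0.   ]
petri_0 0.69 [322.1 192.8] 126 [ 0.378 -0.15   0.   ]
petri_0 0.55 [333.2 174.7] 275 [ 0.379 -0.267  0.   ]
petri_1 0.69 [322.1 192.8] 126 [ 0.378 -0.15   0.   ]
petri_1 0.55 [333.2 174.7] 275 [ 0.379 -0.267  0.   ]
grease_pot 0.61 [312.5 201.3] 475 [ 0.39  -0.095  0.   ]
top [[0.007, -0.997, 0.079, 0.424], [-0.999, -0.009, -0.031, 0.06], [0.032, -0.079, -0.996, 1.046], [0.0, 0.0, 0.0, 1.0]]
cap_top 0.73 [330.7 183.2] 267 [ 0.521 -0.16   0.15 ]
collar_mid 0.31 [331.7 181.4] 242 [ 0.533 -0.181  0.075]
stirrer 0.66 [322.1 187.3] 1381 [ 0.521 -0.164  0.04 ]
stop_box 0.75 [134.  208.4] 1156 [0.46  0.335 0.05 ]
beaker 0.48 [233.2 245.8] 252 [0.361 0.075 0.   ]
petri_0 0.78 [304.4 245.7] 360 [ 0.362 -0.122  0.   ]
petri_1 0.78 [304.4 245.7] 360 [ 0.362 -0.122  0.   ]
grease_pot 0.78 [275.9 240.4] 575 [ 0.376 -0.043  0.   ]
grease_pot 0.26 [137.3 207.7] 1205 [0.464 0.34  0.   ]
```

View pics/scene0.png

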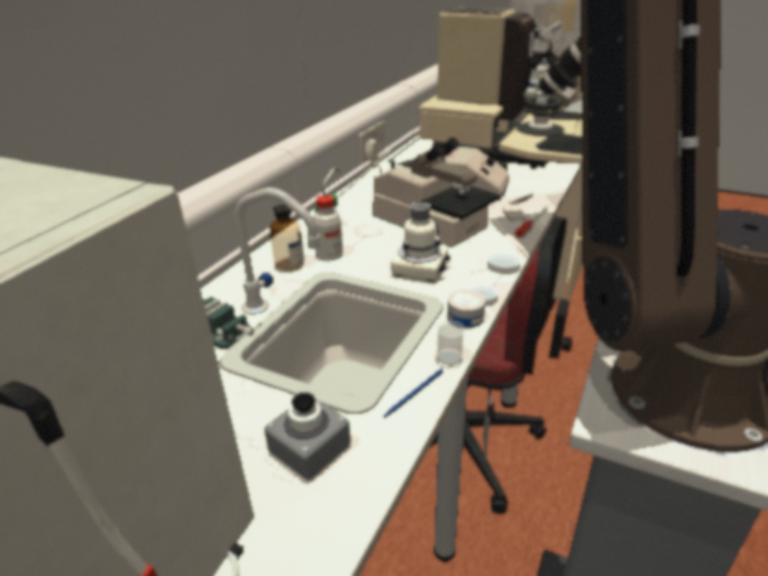

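View pics/top0.png

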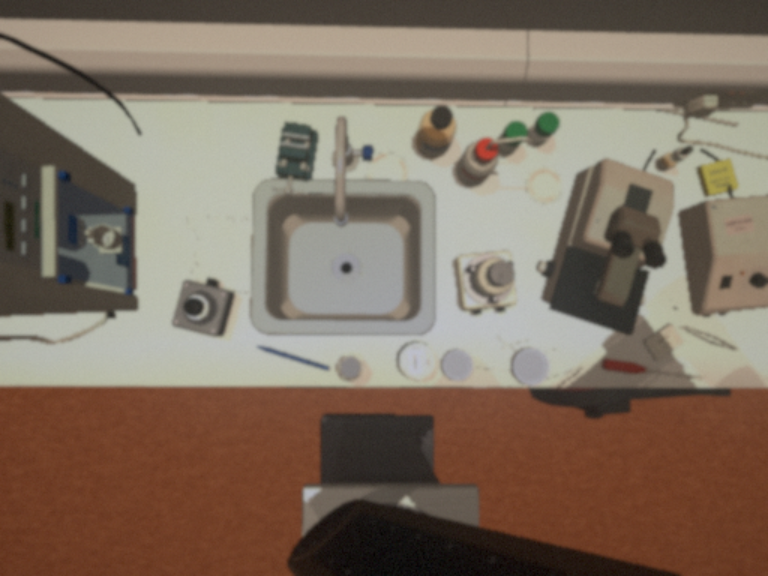

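The scene view shows the stop box at the left (dome about 303,405 of the enlarged picture) and the stirrer with the bottle at the right (420,212). The top view agrees: the dome is at (197,305) and the cap at (500,275). I'll start travelling now, going up first.

```bash
python3 -m pendant '[[0,20,35,7,-1],[10,45,70,14,-1],[20,80,90,21,-1],[35,120,100,28,-1],[50,160,100,35,-1],[65,200,100,42,-1],[80,240,100,49,-1],[95,280,100,56,-1],[110,315,100,60,-1],[120,350,100,60,-1]]' 10; python3 -c "
from h import *;print(bot.get_obs()['joints'])"
```

```text
time: 1.83
ee_pos: [0.36, -0.2793, 0.3268]
eef_rot: [[-0.156, -0.988, 0.001], [-0.988, 0.156, -0.0], [0.0, -0.001, -1.0]]
contact_force: [1.7, 0.2, 0.9]
width: 0.0263
[-1.29085093e+01 -3.91372425e+00 -1.56286208e+01  3.14729170e-03
 -7.82249754e+01  3.95659382e+00]
```

```bash
python3 -m pendant '[[10,40,0,0,-1],[20,80,0,0,-1],[30,120,0,0,-1],[40,160,0,0,-1],[50,200,0,0,-1],[58,240,0,0,-1],[66,280,0,0,-1],[74,320,0,0,-1],[80,360,0,0,-1],[85,400,0,0,-1]]' && python3 -m pendant '[[5,40,0,0,-1],[10,80,0,0,-1],[15,120,-10,0,-1],[15,150,-20,0,-1],[15,150,-30,0,-1],[15,150,-30,0,-1]]'
python3 - <<'E'
from h import *
for n in ["wrist","scene","top"]:
    c=bot.capture(n);save(c,n+"1");print(np.array(c["T"]).round(3).tolist()) if n=="wrist" else 0
    for t,z in [("stop_top",.095),("collar_mid",.075),("stop_box",.05)]:
        for r in bot.masks_of(n,t)[:2]:
            print(n,t,round(r["confidence"],2),np.round(r["point"],1),r["mask"].sum(),atz(c,r["point"],z).round(4))
E
```

```text
time: 2.67
ee_pos: [0.4448, 0.1229, 0.3273]
eef_rot: [[-0.155, -0.988, 0.002], [-0.988, 0.155, 0.0], [-0.001, -0.002, -1.0]]
contact_force: [1.3, -1.4, -0.0]
width: 0.0009
time: 3.17
ee_pos: [0.4587, 0.2737, 0.2946]
eef_rot: [[-0.153, -0.988, -0.001], [-0.988, 0.153, -0.002], [0.003, 0.001, -1.0]]
contact_force: [-0.3, -0.7, -1.1]
width: 0.0009
[[-0.988, 0.147, 0.044, 0.447], [0.153, 0.946, 0.287, 0.195], [0.001, 0.29, -0.957, 0.452], [0.0, 0.0, 0.0, 1.0]]
wrist stop_top 0.56 [251.2 209. ] 341 [0.4702 0.3353 0.095 ]
wrist collar_mid 0.94 [254.5 199.6] 380 [0.4646 0.3295 0.075 ]
wrist stop_box 0.88 [251.2 192.6] 2954 [0.469  0.3265 0.05  ]
scene stop_top 0.55 [201.4 267.2] 191 [0.468  0.3437 0.095 ]
scene collar_mid 0.7 [205.6 275.2] 297 [0.4616 0.3422 0.075 ]
scene stop_box 0.65 [204.3 289.6] 2278 [0.4585 0.3561 0.05  ]
top stop_box 0.86 [146.2 207. ] 368 [0.4638 0.3031 0.05  ]
```

View pics/wrist1.png

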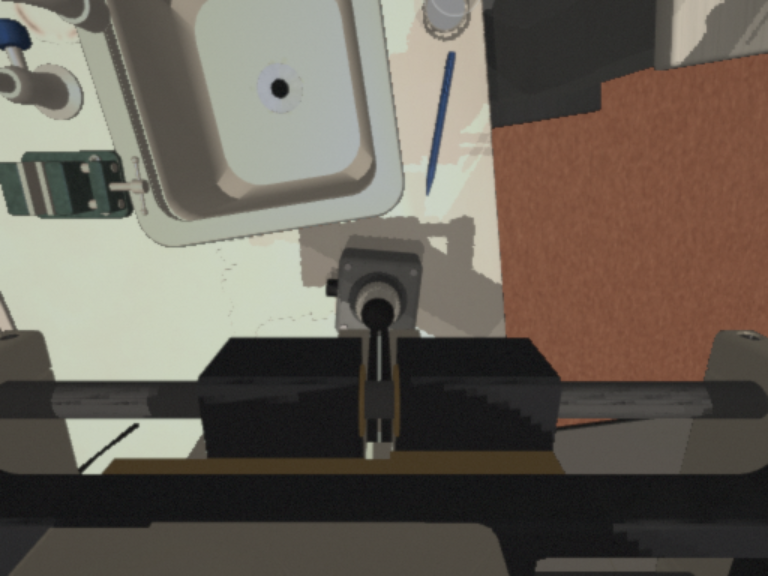

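The wrist view shows the box at about (380,290), with the dome at (378,313) partly hidden by the fingers. I'll back off a little to measure it cleanly.

```bash
python3 -m pendant '[[0,-30,-20,0,-1],[0,-50,-40,0,-1],[0,-50,-40,0,-1],[0,-50,-40,0,-1]]'
python3 - <<'E'
from h import *
for n in ["wrist"]:
    c=bot.capture(n)
    f=c["frame"];cv2.imwrite("pics/w2.png",cv2.resize(cv2.cvtColor(f[120:300,170:350],cv2.COLOR_RGB2BGR),None,fx=4,fy=4,interpolation=cv2.INTER_CUBIC)[:600])
    for t,z in [("stop_top",.095),("collar_mid",.075),("stop_box",.05)]:
        for r in bot.masks_of(n,t)[:2]:
            m=r["mask"];ys,xs=np.nonzero(m)
            print(n,t,round(r["confidence"],2),np.round(r["point"],1),m.sum(),atz(c,r["point"],z).round(4),xs.min(),xs.max(),ys.min(),ys.max())
    for p in [(.463,.335)]:
        print(proj(c,(*p,.095)),proj(c,(*p,.05)))
E
```

```text
time: 4.1
ee_pos: [0.4596, 0.2214, 0.257]
eef_rot: [[-0.157, -0.988, 0.001], [-0.988, 0.157, -0.0], [0.0, -0.001, -1.0]]
contact_force: [-0.0, -0.0, 0.6]
width: 0.0008
wrist stop_box 0.84 [258.8 208.5] 925 [0.4617 0.2873 0.05  ] 232 289 202 224
[264.02518217 255.18282562] [262.84580583 238.74924686]
```

View pics/w2.png

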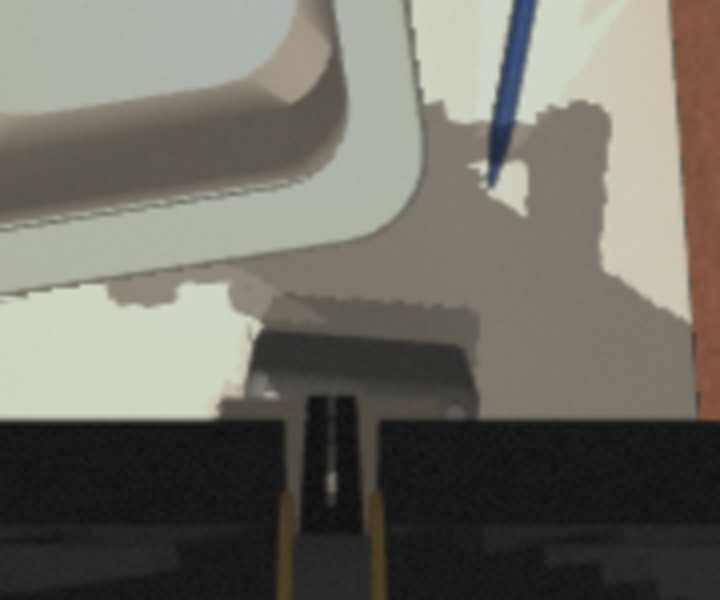

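The view shows that moving -y hides the box. The camera sits on the -y side, so I'll go +y instead.

```bash
python3 -m pendant '[[0,40,20,0,-1],[0,80,40,0,-1],[0,110,60,0,-1],[0,130,60,0,-1],[0,130,60,0,-1],[0,130,60,0,-1]]'
python3 - <<'E'
from h import *
for n in ["wrist"]:
    c=bot.capture(n)
    f=c["frame"];cv2.imwrite("pics/w3.png",cv2.resize(cv2.cvtColor(f[80:260,170:350],cv2.COLOR_RGB2BGR),None,fx=4,fy=4,interpolation=cv2.INTER_CUBIC)[:600])
    for t,z in [("stop_top",.095),("collar_mid",.075),("stop_box",.05)]:
        for r in bot.masks_of(n,t)[:2]:
            m=r["mask"];ys,xs=np.nonzero(m)
            print(n,t,round(r["confidence"],2),np.round(r["point"],1),m.sum(),atz(c,r["point"],z).round(4),xs.min(),xs.max(),ys.min(),ys.max())
    for p in [(.465,.335)]:
        print(proj(c,(*p,.095)),proj(c,(*p,.05)))
E
```

```text
time: 4.8
ee_pos: [0.4601, 0.3553, 0.3183]
eef_rot: [[-0.153, -0.988, 0.003], [-0.988, 0.153, 0.002], [-0.002, -0.003, -1.0]]
contact_force: [0.6, -1.2, 0.3]
width: 0.0008
wrist stop_top 0.58 [242.8 149.5] 430 [0.4721 0.3385 0.095 ] 234 255 136 160
wrist collar_mid 0.63 [247.7 139.3] 273 [0.4641 0.3283 0.075 ] 230 260 131 156
wrist stop_box 0.81 [243.7 141.2] 3275 [0.4716 0.3335 0.05  ] 209 274 111 172
[247.51504398 146.24072147] [248.11278593 141.54264512]
```

View pics/w3.png

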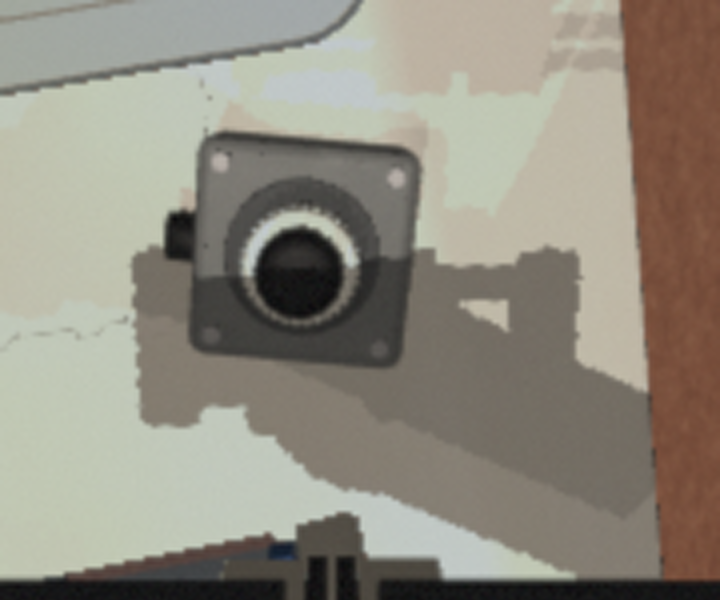

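The view shows the box squarely. The dome disc centres at about crop pixel (299,273) and the collar at (300.5,265).

Run:
```python
from h import *
c=bot.capture("wrist")
g=lambda u,v:(u/4+170-.375,v/4+80-.375)
print("dome",atz(c,g(299,273),.095),"collar",atz(c,g(300.5,265),.075),"box",atz(c,g((203+418+192+403)/4,(133+148+350+366)/4),.05))
print("tcp proj",proj(c,bot.get_obs()["ee_pos"]))
o=bot.get_obs();print(o["ee_pos"])
```

```text
dome [0.46985735 0.33403684 0.095     ] collar [0.47000577 0.33442948 0.075     ] box [0.46908375 0.33247473 0.05      ]
tcp proj [252.97295307 233.86619485]
[0.46043104 0.3527371  0.31851515]
```

```bash
python3 -m pendant '[[9,-19,-30,0,-1],[9,-19,-65,0,-1],[9,-19,-100,0,-1],[9,-19,-135,0,-1],[9,-19,-170,0,-1],[9,-19,-195,0,-1],[9,-19,-210,0,-1],[9,-19,-215,0,-1],[9,-19,-215,0,-1]]'
python3 - <<'E'
from h import *
for n in ["wrist","scene"]:
    c=bot.capture(n);f=c["frame"]
    a=f[80:260,170:350] if n=="wrist" else f[190:340,130:280]
    cv2.imwrite(f"pics/{n}4.png",cv2.resize(cv2.cvtColor(a,cv2.COLOR_RGB2BGR),None,fx=3,fy=3))
print(bot.get_obs()["ee_pos"])
E
```

```text
time: 5.8
ee_pos: [0.4692, 0.3326, 0.1026]
eef_rot: [[-0.156, -0.988, 0.002], [-0.988, 0.156, -0.0], [-0.0, -0.002, -1.0]]
contact_force: [-0.4, 0.1, -0.3]
width: 0.0002
[0.4701295  0.3339739  0.10472849]
```

View pics/scene4.png

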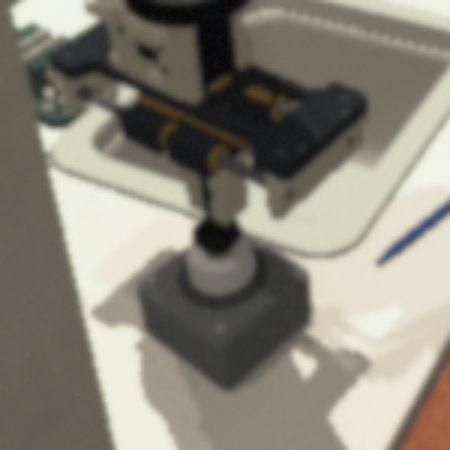

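View pics/wrist4.png

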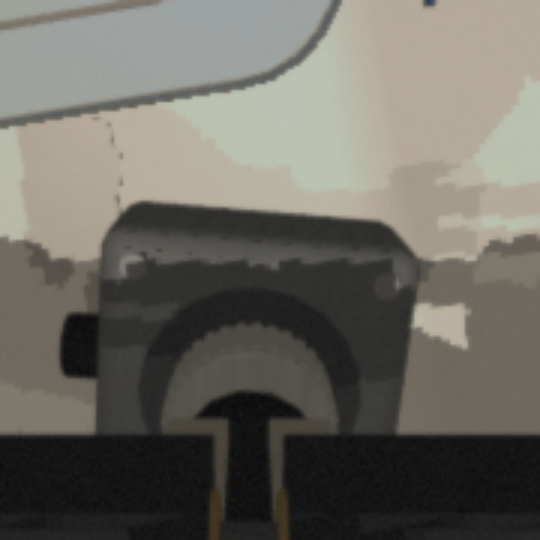

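The fingertips sit just above the dome centre in both views. Pressing.

```bash
python3 -m pendant '[[0,0,-4,0,-1],[0,0,-8,0,-1],[0,0,-11,0,-1],[0,0,-13,0,-1],[0,0,-14,0,-1],[0,0,-15,0,-1],[0,0,-15,0,-1]]'
```

```text
time: 6.48
ee_pos: [0.4705, 0.3345, 0.0902]
eef_rot: [[-0.155, -0.988, 0.006], [-0.988, 0.155, 0.004], [-0.004, -0.005, -1.0]]
contact_force: [0.5, 0.4, 3.4]
width: 0.0006
```

```bash
python3 -m pendant '[[0,0,-2,0,-1],[0,0,-3,0,-1],[0,0,-4,0,-1],[0,0,-4,0,-1]]';python3 -m pendant '[[0,0,-1,0,-1],[0,0,-2,0,-1],[0,0,-3,0,-1],[0,0,-3,0,-1]]'
```

```text
time: 6.82
ee_pos: [0.4706, 0.3345, 0.0881]
eef_rot: [[-0.155, -0.988, 0.007], [-0.988, 0.155, 0.004], [-0.005, -0.006, -1.0]]
contact_force: [-6.9, -3.2, 19.0]
width: 0.0005
time: 7.15
ee_pos: [0.4707, 0.3346, 0.088]
eef_rot: [[-0.154, -0.988, 0.008], [-0.988, 0.154, 0.004], [-0.006, -0.007, -1.0]]
contact_force: [-10.7, -4.9, 27.7]
width: 0.0006
```

The dome bottomed out at 88 mm with force rising to 28 N, so it is fully down. I'll rise, open and go around the collar.

```bash
python3 -m pendant '[[0,0,10,0,-1],[0,0,30,7,0.5],[0,0,30,14,0.5],[0,0,30,20,0.5],[0,0,30,20,0.5],[0,0,30,20,0.5],[0,0,30,20,0.5],[0,0,30,20,0.5]]'
python3 - <<'E'
from h import *
for n in ["wrist"]:
    c=bot.capture(n);f=c["frame"]
    cv2.imwrite(f"pics/{n}5.png",cv2.resize(cv2.cvtColor(f,cv2.COLOR_RGB2BGR),None,fx=1.5,fy=1.5))
    o=bot.get_obs();print(o["ee_pos"],o["eef_rot"].round(3) if hasattr(o["eef_rot"],'round') else 0,o["joints"],o["width"])
E
```

```text
time: 7.82
ee_pos: [0.4705, 0.3344, 0.1175]
eef_rot: [[0.191, -0.982, 0.005], [-0.982, -0.191, 0.006], [-0.005, -0.006, -1.0]]
contact_force: [-0.2, 1.3, -0.1]
width: 0.0413
[0.47055524 0.33437967 0.11760852] [[ 0.192 -0.981  0.005]
 [-0.981 -0.192  0.006]
 [-0.005 -0.007 -1.   ]] [ 54.83618414  16.57026655 -20.57465329   0.05902622 -52.38102616
 -43.82033031] 0.045525278248126945
```

View pics/wrist5.png

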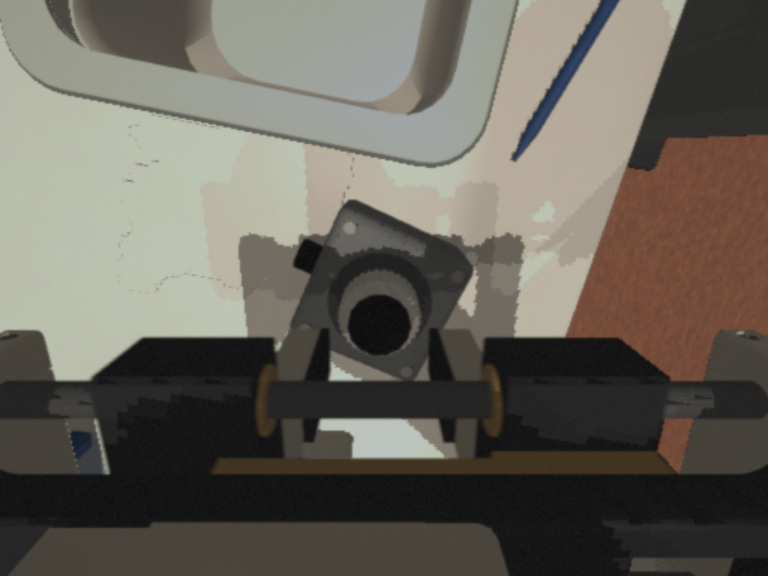

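The dome (379,325) is centred between the fingers (328 and 430). I'll descend and close.

```bash
python3 -m pendant '[[0,0,0,0,0.7],[0,0,0,0,0.7],[0,0,-20,0,0.7],[0,0,-40,0,0.7],[0,0,-52,0,0.7],[0,0,-57,0,0.7],[0,0,-57,0,0.7],[0,0,-57,0,0.7]]' && python3 -m pendant '[[0,0,0,0,-1],[0,0,0,0,-1],[0,0,0,0,-1],[0,0,0,0,-1],[0,0,0,0,-1],[0,0,0,0,-1]]' 20
```

```text
time: 8.53
ee_pos: [0.4707, 0.3346, 0.0609]
eef_rot: [[0.192, -0.981, 0.006], [-0.981, -0.192, 0.006], [-0.005, -0.007, -1.0]]
contact_force: [1.0, -0.6, 0.6]
width: 0.0742
time: 9.03
ee_pos: [0.4708, 0.3347, 0.0611]
eef_rot: [[0.192, -0.981, 0.006], [-0.981, -0.192, 0.006], [-0.005, -0.007, -1.0]]
contact_force: [-1.7, 0.2, 2.4]
width: 0.0415
```

```bash
python3 -m pendant '[[0,0,0,-6,-1],[0,0,0,-12,-1],[0,0,0,-18,-1],[0,0,0,-24,-1],[0,0,0,-30,-1],[0,0,0,-36,-1],[0,0,0,-42,-1],[0,0,0,-46,-1],[0,0,0,-46,-1]]';python3 - <<'E'
from h import *
o=bot.get_obs();print(o["ft_torque"],o["joints"],np.degrees(np.arctan2(o["eef_rot"][1][0],o["eef_rot"][0][0])))
E
```

```text
time: 9.78
ee_pos: [0.4678, 0.3352, 0.0611]
eef_rot: [[-0.577, -0.817, 0.005], [-0.817, 0.577, 0.001], [-0.003, -0.004, -1.0]]
contact_force: [-18.3, 5.8, 9.1]
width: 0.0411
[2.24934393 6.82874868 0.1027733 ] [ 55.24116225  20.33559119 -24.08735391   0.30594378 -45.3871303
 -90.67649875] -125.22046643704799
```

```bash
python3 -m pendant '[[0,0,0,-2,-1],[0,0,0,-4,-1],[0,0,0,-6,-1],[0,0,0,-6,-1],[0,0,0,-6,-1]]';python3 - <<'E'
from h import *
o=bot.get_obs();print(o["ft_torque"],o["contact_force"],np.degrees(np.arctan2(o["eef_rot"][1][0],o["eef_rot"][0][0])))
E
```

```text
time: 10.2
ee_pos: [0.4673, 0.3356, 0.0612]
eef_rot: [[-0.658, -0.753, 0.005], [-0.753, 0.658, 0.0], [-0.003, -0.003, -1.0]]
contact_force: [-5.1, 1.6, 1.9]
width: 0.041
[0.81340423 1.79448675 0.28507167] [-5.07430072  1.62470565  1.87368769] -131.18070559018446
```

```bash
python3 -m pendant '[[0,0,0,-2,-1],[0,0,0,-4,-1],[0,0,0,-5,-1],[0,0,0,-5,-1],[0,0,0,-5,-1]]';python3 - <<'E'
from h import *
o=bot.get_obs();print(o["ft_torque"],o["contact_force"],np.degrees(np.arctan2(o["eef_rot"][1][0],o["eef_rot"][0][0])))
E
```

```text
time: 10.62
ee_pos: [0.4664, 0.3353, 0.0612]
eef_rot: [[-0.721, -0.693, 0.003], [-0.693, 0.721, -0.001], [-0.002, -0.003, -1.0]]
contact_force: [-6.1, -0.3, 3.2]
width: 0.0416
[0.28336668 2.15203513 0.68404043] [-6.11473292 -0.28024753  3.2081048 ] -136.10255975600325
```

The torque has risen to 0.68 Nm at 57° total, so this is the hard stop. I'll release, go up and verify.

```bash
python3 -m pendant '[[0,0,0,0,0.7],[0,0,0,0,0.7],[0,0,0,0,0.7],[0,0,0,0,0.7],[0,0,0,0,0.7],[0,0,25,0,0.7],[0,0,60,0,0.7],[0,0,100,0,0.7],[-10,0,140,0,0.7],[-25,0,170,0,0.7]]'
python3 - <<'E'
from h import *
for n in ["wrist","scene"]:
    c=bot.capture(n);f=c["frame"]
    a=f if n=="wrist" else f[190:340,130:280]
    s=1.5 if n=="wrist" else 4
    cv2.imwrite(f"pics/{n}6.png",cv2.resize(cv2.cvtColor(a,cv2.COLOR_RGB2BGR),None,fx=s,fy=s))
    if n=="scene":
        for z in (.095,.088,.075): print(z,proj(c,(.469,.3345,z)))
print(bot.get_obs()["ee_pos"])
E
```

```text
time: 11.45
ee_pos: [0.4425, 0.3356, 0.2344]
eef_rot: [[-0.721, -0.693, 0.006], [-0.693, 0.721, 0.001], [-0.005, -0.003, -1.0]]
contact_force: [-0.3, 0.4, 0.4]
width: 0.0743
0.095 [203.57652363 263.99788935]
0.088 [203.9334137  266.63719841]
0.075 [204.58662794 271.4679136 ]
[0.4423398  0.3371419  0.23759863]
```

View pics/wrist6.png

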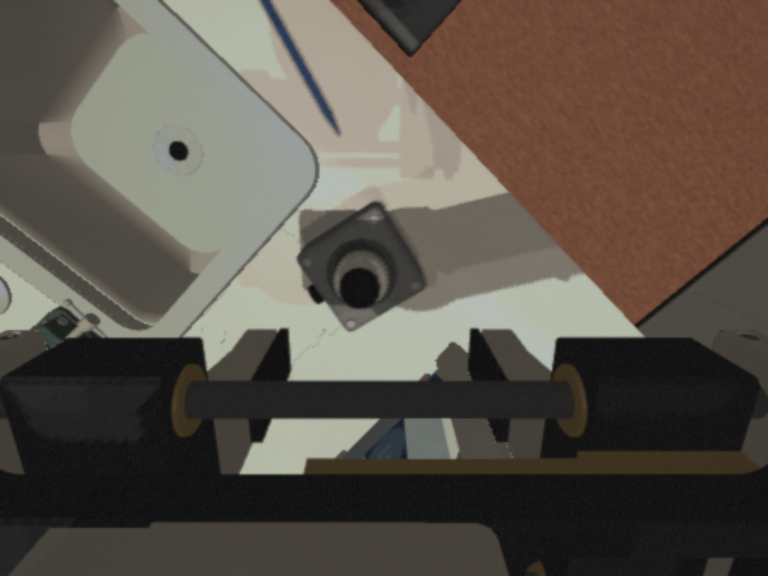

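View pics/scene6.png

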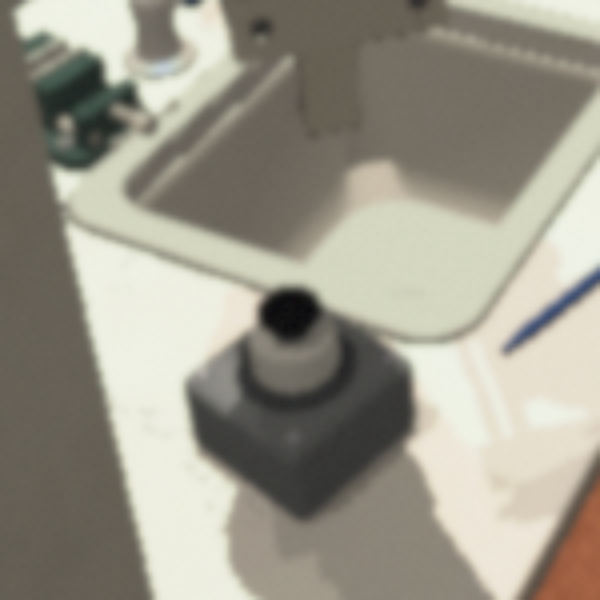

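The dome looks up (289,312 in the crop). I'll compare it against the initial picture numerically.

Run:
```python
from h import *
a=cv2.resize(cv2.imread("pics/scene0.png",0),(512,384),interpolation=cv2.INTER_AREA)
c=bot.capture("scene");b=cv2.cvtColor(c["frame"],cv2.COLOR_RGB2GRAY)
for n,g in(("before",a),("now",b)):
    s=g[255:285,192:216];m=s<50;y,x=np.nonzero(m);print(n,m.sum(),x.mean()+192,y.mean()+255,y.min()+255,y.max()+255)
A=cv2.resize(a[240:310,170:240],None,fx=5,fy=5);B=cv2.resize(b[240:310,170:240],None,fx=5,fy=5)
cv2.imwrite("pics/cmp.png",np.hstack([A,B]))
```

```text
before 114 202.06140350877192 268.2894736842105 263 274
now 129 202.71317829457365 268.8139534883721 263 284
```

View pics/cmp.png

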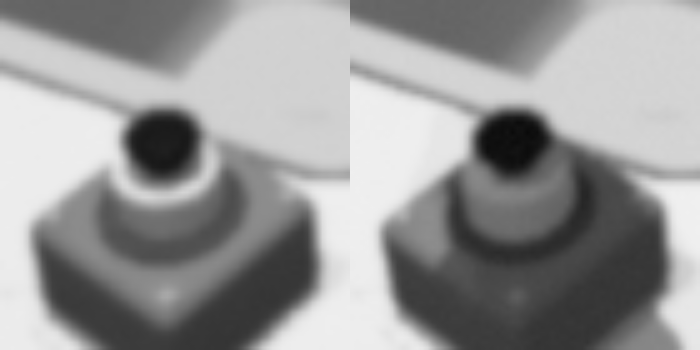

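The dome is back at its original height (top row 263 in both pictures, where 7 mm would show as 2.6 px). Now to the cap.

```bash
python3 -m pendant '[[0,-20,35,7,1],[0,-45,65,14,1],[0,-80,85,21,1],[0,-120,90,28,1],[0,-160,90,35,1],[0,-200,90,42,1],[5,-240,90,49,1],[10,-280,90,56,1],[15,-320,90,63,1],[25,-360,90,70,1]]' && python3 -m pendant '[[8,-40,0,7,1],[16,-80,0,14,1],[24,-120,0,21,1],[30,-140,0,28,1],[35,-140,0,30,1],[35,-140,0,30,1],[35,-140,0,30,1]]'
python3 - <<'E'
from h import *
for n in ["wrist","scene","top"]:
    c=bot.capture(n);save(c,n+"7")
    for t,z in [("cap_top",.15),("stirrer",.04)]:
        for r in bot.masks_of(n,t)[:2]:
            m=r["mask"];ys,xs=np.nonzero(m)
            print(n,t,round(r["confidence"],2),np.round(r["point"],1),m.sum(),atz(c,r["point"],z).round(4),xs.min(),xs.max(),ys.min(),ys.max())
o=bot.get_obs();print(o["ee_pos"],o["joints"])
E
```

```text
time: 12.43
ee_pos: [0.4616, -0.0031, 0.3239]
eef_rot: [[0.344, -0.939, -0.002], [-0.939, -0.344, 0.008], [-0.008, -0.001, -1.0]]
contact_force: [0.5, 0.6, 0.5]
width: 0.0873
time: 13.02
ee_pos: [0.4963, -0.1436, 0.3224]
eef_rot: [[0.765, -0.644, -0.008], [-0.644, -0.765, 0.006], [-0.011, 0.001, -1.0]]
contact_force: [0.4, 0.3, 0.4]
width: 0.0874
wrist cap_top 0.8 [252.4 133.9] 897 [ 0.5273 -0.1701  0.15  ] 237 269 116 150
wrist stirrer 0.72 [255.3 126.8] 4292 [ 0.5223 -0.1719  0.04  ] 212 295 80 167
wrist stirrer 0.44 [252.9 128.1] 960 [ 0.5232 -0.1677  0.04  ] 236 270 115 150
scene cap_top 0.66 [282.  139.3] 156 [ 0.5099 -0.1491  0.15  ] 273 286 135 146
scene stirrer 0.63 [279.3 167. ] 1245 [ 0.5296 -0.1773  0.04  ] 261 299 135 186
scene stirrer 0.16 [205.2 287.6] 2158 [0.4657 0.3435 0.04  ] 176 233 261 319
top stirrer 0.55 [352.8 243. ] 549 [ 0.3722 -0.2451  0.04  ] 340 365 232 257
[ 0.49662564 -0.14255776  0.32414189] [  5.47336791   2.79212515  -9.18908557  -0.38975994 -78.28757059
  44.77996184]
```

View pics/wrist7.png

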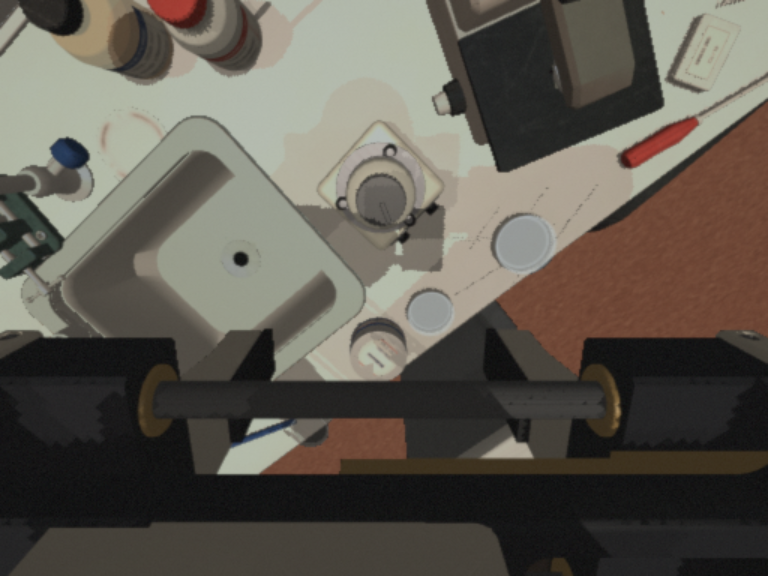

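The cap sits at (380,200) in the wrist view, with the ridge running down and slightly right. Zooming in for the centre and the ridge.

Run:
```python
from h import *
c=bot.capture("wrist");f=c["frame"]
cv2.imwrite("pics/w8.png",cv2.resize(cv2.cvtColor(f[95:175,215:305],cv2.COLOR_RGB2BGR),None,fx=7,fy=7,interpolation=cv2.INTER_CUBIC))
r=bot.masks_of("wrist","cap_top")[0]["mask"].astype(np.uint8)
cn=max(cv2.findContours(r,0,2)[0],key=len);print(cv2.fitEllipse(cn))
```

```text
((255.1848907470703, 132.4796600341797), (32.607723236083984, 34.62688064575195), 5.719874858856201)
```

View pics/w8.png

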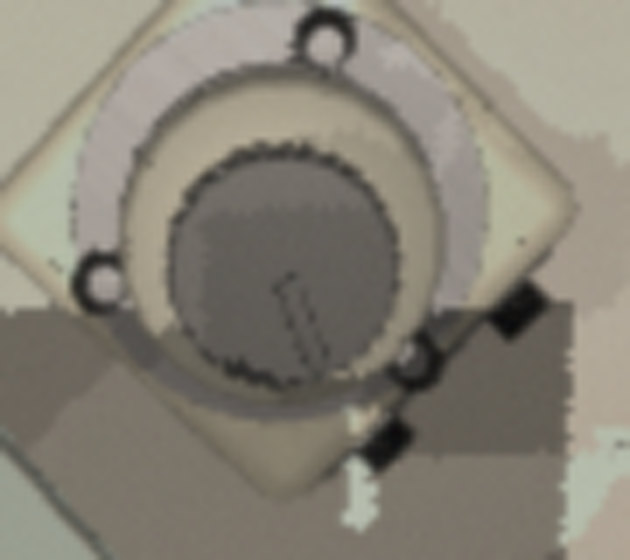

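```bash
cat >> h.py <<'E'
def yaw(o): return np.degrees(np.arctan2(o["eef_rot"][1][0],o["eef_rot"][0][0]))
E
python3 - <<'E'
from h import *
c=bot.capture("wrist");g=lambda u,v:(u/7+215-.43,v/7+95-.43)
p=atz(c,g(284.5,273),.1443);e=atz(c,g(317,378),.1443);d=e-p
print(p,e,"ridge yaw",np.degrees(np.arctan2(d[1],d[0])),np.hypot(*d[:2]))
# stirrer corners for check
for u,v in [(0,210),(575,205),(285,495)]: print(atz(c,g(u,v),.04))
s=bot.capture("scene");print(proj(s,(p[0],p[1],.1443)));T=bot.capture("top");print(proj(T,(p[0],p[1],.1443)))
o=bot.get_obs();print(o["ee_pos"],yaw(o))
E
```

```text
[ 0.52572575 -0.17141288  0.1443    ] [ 0.5081653 -0.1642053  0.1443   ] ridge yaw 157.68458168776863 0.018982060076977073
[ 0.56673905 -0.12430345  0.04      ]
[ 0.4857455  -0.22312601  0.04      ]
[ 0.47616901 -0.13153756  0.04      ]
[280.00992057 137.28368019]
[334.6691841 181.355464 ]
[ 0.49662512 -0.14298348  0.32393671] -39.85548384414333
```

Ridge yaw is 158° with length 19 mm, and the cap centre is (0.526, -0.172). This agrees with the stirrer corners and the top view. Moving over it and down to a check height.

```bash
python3 -m pendant '[[15,-15,-25,0,1],[29,-29,-60,0,1],[29,-29,-95,0,1],[29,-29,-125,0,1],[29,-29,-145,0,1],[29,-29,-150,0,1],[29,-29,-150,0,1]]'
python3 - <<'E'
from h import *
for n in ["wrist","scene"]:
    c=bot.capture(n);f=c["frame"]
    a=f if n=="wrist" else f[80:230,200:350]
    s=1.5 if n=="wrist" else 4
    cv2.imwrite(f"pics/{n}9.png",cv2.resize(cv2.cvtColor(a,cv2.COLOR_RGB2BGR),None,fx=s,fy=s))
o=bot.get_obs();print(o["ee_pos"],yaw(o))
E
```

```text
time: 14.3
ee_pos: [0.5248, -0.1721, 0.1726]
eef_rot: [[0.768, -0.641, -0.009], [-0.641, -0.768, 0.006], [-0.011, 0.001, -1.0]]
contact_force: [-0.6, -0.0, -0.5]
width: 0.0878
[ 0.52657452 -0.17219684  0.17534729] -39.832423644011335
```

View pics/wrist9.png

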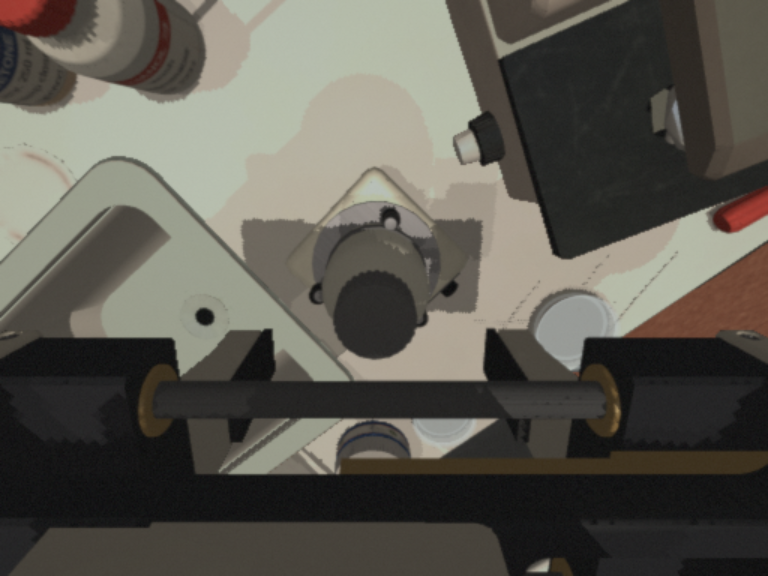

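View pics/scene9.png

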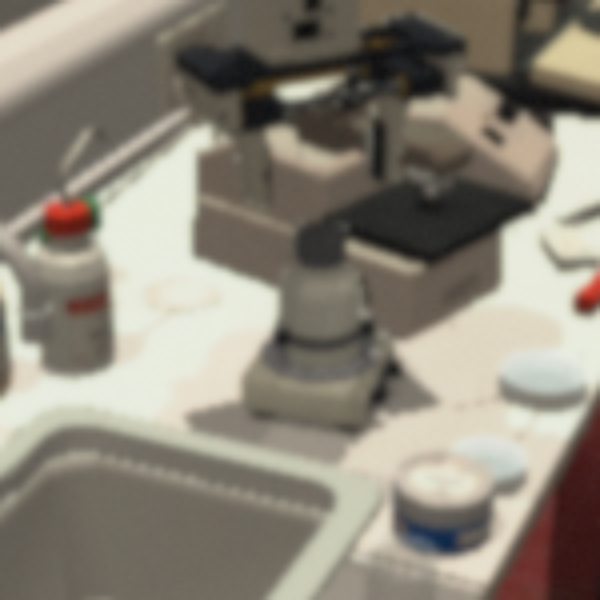

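Aligned: the finger gap centre is at 378 and the cap at 375. Descending and closing.

```bash
python3 -m pendant '[[0,0,-20,0,1],[0,0,-38,0,1],[0,0,-48,0,1],[0,0,-51,0,1],[0,0,-51,0,1],[0,0,-51,0,1]]' && python3 -m pendant '[[0,0,0,0,-1],[0,0,0,0,-1],[0,0,0,0,-1],[0,0,0,0,-1],[0,0,0,0,-1],[0,0,0,0,-1],[0,0,0,0,-1]]' 25; python3 -c "
from h import *
o=bot.get_obs();print(o['ft_torque'],yaw(o),o['joints'])"
```

```text
time: 14.9
ee_pos: [0.5274, -0.1723, 0.1256]
eef_rot: [[0.768, -0.64, -0.002], [-0.64, -0.768, 0.005], [-0.005, -0.002, -1.0]]
contact_force: [0.2, -0.6, 0.7]
width: 0.0877
time: 15.48
ee_pos: [0.5274, -0.1723, 0.1256]
eef_rot: [[0.768, -0.64, -0.003], [-0.64, -0.768, 0.005], [-0.005, -0.002, -1.0]]
contact_force: [-0.3, -0.1, -0.3]
width: 0.0465
[-0.06811876  0.16905663 -0.02841365] -39.81167431132291 [  1.91434192  14.5225307  -22.09574962  -0.37574776 -53.51562394
  48.49739959]
```

```bash
python3 -m pendant '[[0,0,0,0,-1],[0,0,0,0,-1],[0,0,0,0,-1]]' 25; python3 -c "
from h import *
o=bot.get_obs();print(o['ft_torque'],yaw(o),o['width'])"
```

```text
time: 15.73
ee_pos: [0.5275, -0.1721, 0.1256]
eef_rot: [[0.768, -0.64, -0.002], [-0.64, -0.768, 0.005], [-0.005, -0.003, -1.0]]
contact_force: [0.4, 2.1, -0.3]
width: 0.0393
[ 0.63228292 -0.03455102 -0.01134082] -39.80944795665335 0.03925626754207906
```

Gripped (39 mm). Screwing clockwise with matching descent.

```bash
python3 -m pendant '[[0,0,-0.1,-6,-1],[0,0,-0.2,-12,-1],[0,0,-0.3,-18,-1],[0,0,-0.4,-24,-1],[0,0,-0.5,-30,-1],[0,0,-0.6,-36,-1],[0,0,-0.7,-42,-1],[0,0,-0.8,-48,-1],[0,0,-0.9,-54,-1],[0,0,-0.9,-54,-1]]'; python3 -c "
from h import *
o=bot.get_obs();print(o['ft_torque'],yaw(o),o['width'])"
```

```text
time: 16.57
ee_pos: [0.5254, -0.1729, 0.1245]
eef_rot: [[-0.073, -0.997, -0.001], [-0.997, 0.073, 0.004], [-0.004, 0.001, -1.0]]
contact_force: [-5.8, -3.0, 4.7]
width: 0.0393
[-0.86967821  2.11057672 -0.02968828] -94.20111133900609 0.039316018370465625
```

```bash
python3 -m pendant '[[0,0,-0.1,-6,-1],[0,0,-0.2,-12,-1],[0,0,-0.3,-18,-1],[0,0,-0.4,-24,-1],[0,0,-0.5,-30,-1],[0,0,-0.6,-36,-1],[0,0,-0.7,-42,-1],[0,0,-0.8,-48,-1],[0,0,-0.9,-54,-1],[0,0,-0.9,-54,-1]]'
python3 - <<'E'
from h import *
o=bot.get_obs();print(o['ft_torque'],yaw(o),o['width'])
c=bot.capture("wrist");f=c["frame"]
cv2.imwrite("pics/w10.png",cv2.resize(cv2.cvtColor(f[150:300,170:350],cv2.COLOR_RGB2BGR),None,fx=4,fy=4))
E
```

```text
time: 17.4
ee_pos: [0.5234, -0.1718, 0.1235]
eef_rot: [[-0.854, -0.521, -0.001], [-0.521, 0.854, 0.005], [-0.002, 0.004, -1.0]]
contact_force: [-6.9, 7.7, 8.2]
width: 0.0394
[ 3.07537243e+00  2.66412467e+00 -3.05910739e-03] -148.5974538516095 0.039393498296162115
```

View pics/w10.png

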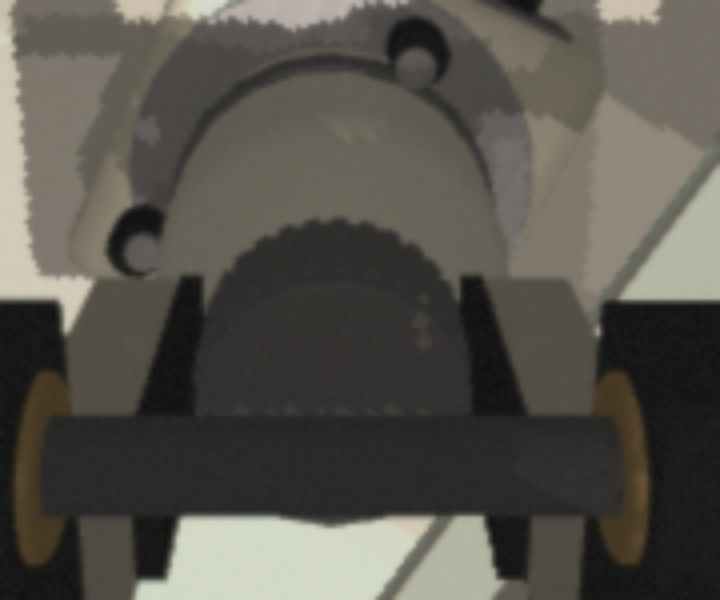

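Cap held symmetrically. 109° turned so far, so the stop is due between 115° and 160°. Continuing in smaller chunks while watching the torque.

```bash
cat > st.py <<'E'
from h import *
o=bot.get_obs();print("TZ",np.round(o['ft_torque'],2),"yaw",yaw(o).round(2),"w",round(o['width'],4),"q6",round(o['joints'][5],1),"jt6",round(o["joint_torque"][5],2))
E
python3 -m pendant '[[0,0,-0.1,-4,-1],[0,0,-0.1,-8,-1],[0,0,-0.1,-8,-1]]'; python3 st.py;python3 -m pendant '[[0,0,-0.1,-4,-1],[0,0,-0.1,-8,-1],[0,0,-0.1,-8,-1]]'; python3 st.py; python3 -m pendant '[[0,0,-0.1,-4,-1],[0,0,-0.1,-8,-1],[0,0,-0.1,-8,-1]]'; python3 st.py
```

```text
time: 17.7
ee_pos: [0.5231, -0.1715, 0.1235]
eef_rot: [[-0.917, -0.399, -0.0], [-0.399, 0.917, 0.005], [-0.002, 0.005, -1.0]]
contact_force: [-0.7, 4.4, 3.0]
width: 0.0394
TZ [ 1.58  0.69 -0.08] yaw -156.5 w 0.0394 q6 -68.3 jt6 -1.18
time: 17.95
ee_pos: [0.523, -0.1711, 0.1234]
eef_rot: [[-0.964, -0.266, 0.0], [-0.266, 0.964, 0.006], [-0.002, 0.005, -1.0]]
contact_force: [-1.3, 4.7, 3.3]
width: 0.0394
TZ [ 1.62  0.44 -0.14] yaw -164.55 w 0.0394 q6 -76.4 jt6 -1.2
time: 18.2
ee_pos: [0.523, -0.1708, 0.1233]
eef_rot: [[-0.992, -0.13, 0.001], [-0.13, 0.992, 0.006], [-0.002, 0.006, -1.0]]
contact_force: [-0.8, 4.8, 3.1]
width: 0.0397
TZ [ 1.73  0.37 -0.02] yaw -172.55 w 0.0397 q6 -84.4 jt6 -1.11
```

```bash
python3 -m pendant '[[0,0,-0.1,-4,-1],[0,0,-0.1,-8,-1],[0,0,-0.1,-8,-1]]'; python3 st.py;python3 -m pendant '[[0,0,-0.1,-4,-1],[0,0,-0.1,-8,-1],[0,0,-0.1,-8,-1]]'; python3 st.py
```

```text
time: 18.45
ee_pos: [0.523, -0.1704, 0.1232]
eef_rot: [[-1.0, 0.01, 0.002], [0.01, 1.0, 0.006], [-0.002, 0.006, -1.0]]
contact_force: [-1.4, 5.2, 2.8]
width: 0.0394
TZ [ 1.71  0.34 -0.02] yaw 179.45 w 0.0394 q6 -92.4 jt6 -1.14
time: 18.7
ee_pos: [0.523, -0.17, 0.1231]
eef_rot: [[-0.989, 0.148, 0.003], [0.148, 0.989, 0.006], [-0.002, 0.007, -1.0]]
contact_force: [-0.3, 4.7, 2.5]
width: 0.0394
TZ [ 1.65  0.31 -0.11] yaw 171.46 w 0.0394 q6 -100.4 jt6 -1.14
```

```bash
python3 -m pendant '[[0,0,-0.1,-4,-1],[0,0,-0.1,-7,-1],[0,0,-0.1,-7,-1]]'; python3 st.py;python3 -m pendant '[[0,0,0,-3,-1],[0,0,0,-5,-1],[0,0,0,-5,-1]]'; python3 st.py
```

```text
time: 18.95
ee_pos: [0.523, -0.1697, 0.123]
eef_rot: [[-0.964, 0.266, 0.004], [0.266, 0.964, 0.006], [-0.002, 0.007, -1.0]]
contact_force: [-1.1, 5.2, 2.3]
width: 0.0393
TZ [1.67 0.22 0.21] yaw 164.55 w 0.0393 q6 -107.4 jt6 -1.18
time: 19.2
ee_pos: [0.5222, -0.1691, 0.1228]
eef_rot: [[-0.938, 0.346, 0.002], [0.346, 0.938, 0.006], [0.0, 0.007, -1.0]]
contact_force: [-3.9, 7.4, 4.0]
width: 0.0396
TZ [2.49 1.33 0.73] yaw 159.76 w 0.0396 q6 -112.2 jt6 -1.37
```

```bash
python3 -m pendant '[[0,0,0,-2,-1],[0,0,0,-4,-1],[0,0,0,-4,-1],[0,0,0,-4,-1]]'; python3 st.py;python3 -m pendant '[[0,0,0,0,-1],[0,0,0,0,-1]]'; python3 st.py
```

```text
time: 19.53
ee_pos: [0.5219, -0.1688, 0.1228]
eef_rot: [[-0.914, 0.405, 0.002], [0.405, 0.914, 0.006], [0.001, 0.007, -1.0]]
contact_force: [-1.8, 6.4, 3.7]
width: 0.039
TZ [2.06 0.73 0.71] yaw 156.08 w 0.039 q6 -115.9 jt6 -0.78
time: 19.7
ee_pos: [0.5219, -0.1687, 0.1229]
eef_rot: [[-0.916, 0.401, 0.002], [0.401, 0.916, 0.006], [0.001, 0.007, -1.0]]
contact_force: [-2.3, 3.2, 2.3]
width: 0.0397
TZ [1.23 0.38 0.6 ] yaw 156.34 w 0.0397 q6 -115.7 jt6 -0.49
```

The torque saturates at about 0.7 Nm after 160°, so the pads are slipping against the hard stop. I'll release, look at the ridge at home, and regrasp with a yaw that leaves the ridge visible and joint 6 room to back off.

```bash
python3 -m pendant '[[0,0,0,0,1],[0,0,0,0,1],[0,0,0,0,1],[0,0,0,0,1],[0,0,0,0,1],[0,0,0,0,1],[0,0,30,0,1],[0,0,70,7,1],[0,0,110,14,1],[0,0,150,21,1]]'; python3 -m pendant '[[0,0,15,7,1],[-5,5,30,14,1],[-10,10,40,21,1],[-15,15,50,28,1],[-20,20,50,35,1],[-25,25,50,42,1],[-28,25,50,49,1],[-28,25,50,56,1],[-28,25,50,63,1],[-28,25,50,70,1]]';python3 -m pendant '[[0,0,0,7,1],[0,0,0,14,1],[0,0,0,21,1],[0,0,0,28,1],[0,0,0,35,1],[0,0,0,42,1],[0,0,0,49,1],[0,0,0,56,1],[0,0,0,63,1],[0,0,0,70,1]]'; python3 st.py
```

```text
time: 20.53
ee_pos: [0.5214, -0.1689, 0.2746]
eef_rot: [[-0.999, 0.04, -0.001], [0.04, 0.999, 0.006], [0.001, 0.006, -1.0]]
contact_force: [1.0, 0.4, -0.6]
width: 0.0876
time: 21.37
ee_pos: [0.4933, -0.1438, 0.3247]
eef_rot: [[-0.374, -0.927, -0.006], [-0.927, 0.374, 0.001], [0.001, 0.006, -1.0]]
contact_force: [0.1, 0.5, -1.1]
width: 0.0876
time: 22.2
ee_pos: [0.4932, -0.1439, 0.3247]
eef_rot: [[0.748, -0.664, -0.003], [-0.664, -0.748, -0.005], [0.001, 0.006, -1.0]]
contact_force: [-0.3, -0.1, 0.3]
width: 0.0876
TZ [ 0.02  0.14 -0.01] yaw -41.62 w 0.0876 q6 42.4 jt6 -2.42
```

Run:
```python
from h import *
c=bot.capture("wrist");f=c["frame"]
cv2.imwrite("pics/w11.png",cv2.resize(cv2.cvtColor(f[95:175,215:305],cv2.COLOR_RGB2BGR),None,fx=7,fy=7,interpolation=cv2.INTER_CUBIC))
```

```text
(no output)
```

View pics/w11.png

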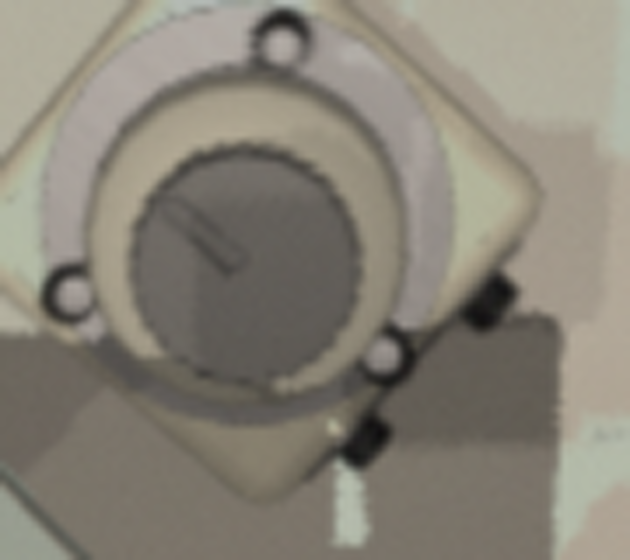

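The ridge now points from (240,268) to (172,203).

Run:
```python
from h import *
c=bot.capture("wrist");g=lambda u,v:(u/7+215-.43,v/7+95-.43)
p=atz(c,g(244.5,268),.142);e=atz(c,g(169,201),.142);d=e-p
q=atz(c,g(238,266),.142);d2=e-q
print(p,"ridge yaw",np.degrees(np.arctan2(d[1],d[0])),np.degrees(np.arctan2(d2[1],d2[0])),np.hypot(*d[:2]))
o=bot.get_obs();print(o["ee_pos"],yaw(o))
```

```text
[ 0.5269498  -0.17035542  0.142     ] ridge yaw 7.554649732984877 5.830817649277186 0.017167801258067945
[ 0.49318037 -0.14384842  0.3246589 ] -41.841832296070336
```

Home ridge yaw is about 7°, so the cap turned 151° (2.63 rad). That is within 2.0–2.8 rad and matches where the torque rose. Regrasping.

```bash
python3 -m pendant '[[16,-13,-30,0,1],[32,-27,-70,0,1],[32,-27,-110,0,1],[32,-27,-145,0,1],[32,-27,-175,0,1],[32,-27,-193,0,1],[32,-27,-200,0,1],[32,-27,-202,0,1],[32,-27,-202,0,1],[32,-27,-202,0,1]]'; python3 -m pendant '[[0,0,0,0,-1],[0,0,0,0,-1],[0,0,0,0,-1],[0,0,0,0,-1],[0,0,0,0,-1],[0,0,0,0,-1],[0,0,0,0,-1],[0,0,0,0,-1],[0,0,0,0,-1],[0,0,0,0,-1]]' 25; python3 st.py
```

```text
time: 23.13
ee_pos: [0.5263, -0.1709, 0.1242]
eef_rot: [[0.744, -0.668, -0.001], [-0.668, -0.744, -0.006], [0.003, 0.005, -1.0]]
contact_force: [-0.2, -0.2, 0.0]
width: 0.0876
time: 23.97
ee_pos: [0.5263, -0.1709, 0.1242]
eef_rot: [[0.744, -0.668, -0.001], [-0.668, -0.744, -0.006], [0.003, 0.005, -1.0]]
contact_force: [0.2, 0.6, 1.3]
width: 0.0395
TZ [-0.02  0.29  0.  ] yaw -41.89 w 0.0395 q6 45.3 jt6 -0.0
```

```bash
python3 -m pendant '[[0,0,0,-1.5,-1],[0,0,0,-3,-1],[0,0,0,-3,-1],[0,0,0,-3,-1]]'; python3 st.py
```

```text
time: 24.3
ee_pos: [0.5264, -0.1711, 0.1242]
eef_rot: [[0.71, -0.705, -0.001], [-0.705, -0.71, -0.006], [0.003, 0.005, -1.0]]
contact_force: [-0.4, -1.9, -0.4]
width: 0.0395
TZ [-0.65 -0.01  0.62] yaw -44.8 w 0.0395 q6 42.4 jt6 -0.79
```

The torque rises at once (0.62 Nm), so the cap is firmly home. Backing off 91° (a 90° turn plus about 1° of windup), rising 1.5 mm.

```bash
python3 -m pendant '[[0,0,0.1,7,-1],[0,0,0.2,14,-1],[0,0,0.3,21,-1],[0,0,0.5,28,-1],[0,0,0.6,35,-1],[0,0,0.7,42,-1],[0,0,0.8,49,-1],[0,0,0.9,55,-1],[0,0,1,60,-1],[0,0,1,60,-1]]'; python3 st.py;  python3 -m pendant '[[0,0,0.1,7,-1],[0,0,0.2,14,-1],[0,0,0.3,21,-1],[0,0,0.4,28,-1],[0,0,0.5,31,-1],[0,0,0.5,31,-1],[0,0,0.5,31,-1]]'; python3 st.py;python3 - <<'E'
from h import *
for n in ["wrist","top"]:
    c=bot.capture(n);f=c["frame"]
    a=f[150:300,170:350] if n=="wrist" else f[140:240,270:400]
    cv2.imwrite(f"pics/{n}12.png",cv2.resize(cv2.cvtColor(a,cv2.COLOR_RGB2BGR),None,fx=4,fy=4))
E
```

```text
time: 25.13
ee_pos: [0.5267, -0.1702, 0.1252]
eef_rot: [[0.964, 0.267, 0.006], [0.267, -0.964, -0.003], [0.005, 0.004, -1.0]]
contact_force: [0.6, 5.1, 1.1]
width: 0.0393
TZ [ 2.   -0.07  0.06] yaw 15.51 w 0.0393 q6 102.9 jt6 1.48
time: 25.72
ee_pos: [0.5264, -0.1696, 0.1256]
eef_rot: [[0.69, 0.723, 0.006], [0.724, -0.69, 0.001], [0.005, 0.003, -1.0]]
contact_force: [-1.4, 5.8, 2.9]
width: 0.0392
TZ [1.88 0.68 0.09] yaw 46.35 w 0.0392 q6 134.0 jt6 0.21
```

View pics/wrist12.png

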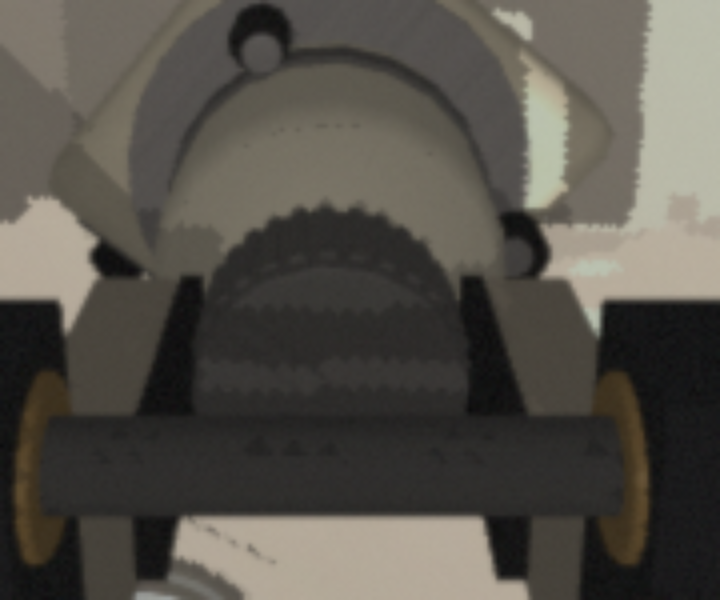

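Run:
```python
from h import *
c=bot.capture("wrist");g=cv2.cvtColor(c["frame"],cv2.COLOR_RGB2GRAY)[205:258,215:292].astype(float)
g=np.clip((g-25)*255/50,0,255).astype(np.uint8)
cv2.imwrite("pics/w13.png",cv2.resize(g,None,fx=9,fy=9,interpolation=cv2.INTER_CUBIC))
r=np.radians
for a in (87,97,107): 
  print(a,[((proj(c,(.5265+t*np.cos(r(a)),-.170+t*np.sin(r(a)),.1435))-[215,205])*9).round() for t in (0,.018)])
```

```text
87 [array([331., 381.]), array([139., 181.])]
97 [array([331., 381.]), array([104., 215.])]
107 [array([331., 381.]), array([ 76., 253.])]
```

View pics/w13.png

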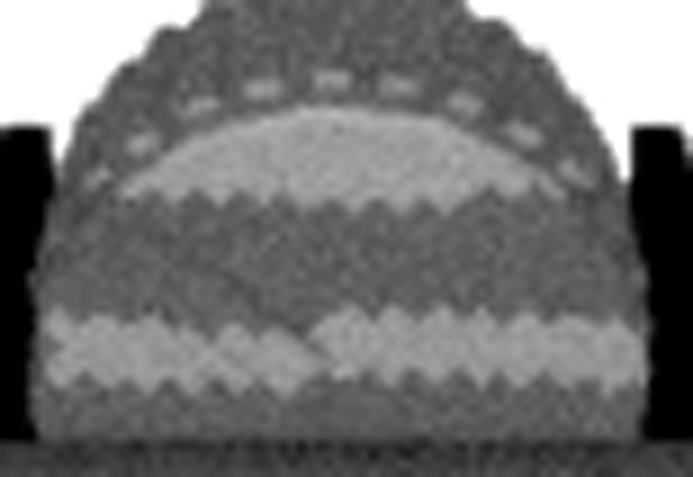

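```bash
python3 - <<'E'
from h import *
fs=[cv2.cvtColor(bot.capture("wrist")["frame"],cv2.COLOR_RGB2GRAY)[205:258,215:292].astype(float) for _ in range(16)]
g=np.mean(fs,0)
g=cv2.resize(g,None,fx=9,fy=9,interpolation=cv2.INTER_CUBIC)
a=np.clip((g-38)*255/12,0,255);b=np.clip((g-50)*255/15,0,255)
cv2.imwrite("pics/w14.png",a)
o=bot.get_obs();print(o["time"])
E
python3 st.py
```

```text
26.6667
TZ [1.83 0.71 0.1 ] yaw 46.32 w 0.0394 q6 134.0 jt6 -0.07[ WARN:0@23.073] global loadsave.cpp:1063 imwrite_ Unsupported depth image for selected encoder is fallbacked to CV_8U.
```

View pics/w14.png

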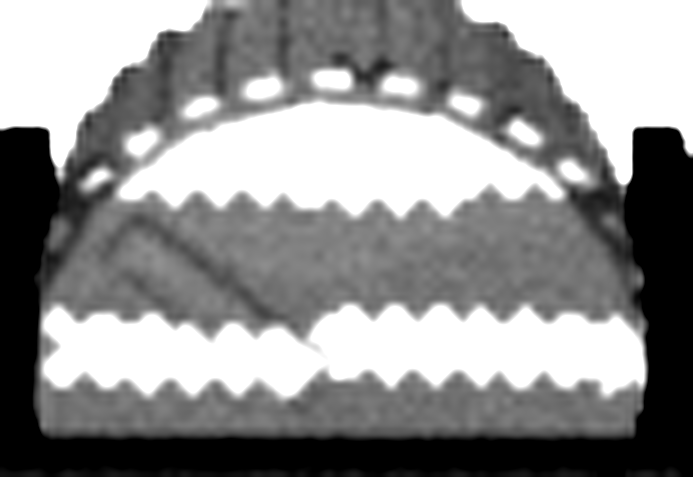

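The averaged picture shows the ridge from about (331,381) to (122,235), a yaw of 97–99° against 7° at home, so the cap is a quarter turn open. One settling call to confirm it is still, then hand in.

```bash
python3 -m pendant '[[0,0,0,0,-1],[0,0,0,0,-1],[0,0,0,0,-1],[0,0,0,0,-1]]'
python3 - <<'E'
from h import *
o=bot.get_obs();print(np.round(o["qvel"],2),yaw(o),o["width"])
c=bot.capture("scene");save(c,"scene_end");print(bot.hand_in())
E
```

```text
time: 27.0
ee_pos: [0.5264, -0.1696, 0.1256]
eef_rot: [[0.691, 0.723, 0.006], [0.723, -0.691, 0.001], [0.005, 0.003, -1.0]]
contact_force: [-0.8, 3.5, 1.2]
width: 0.0389
[-0.04 -0.04  0.01  0.13  0.03  0.25] 46.269415799906184 0.038920595087233494
the job is handed in; nothing more can be done
None
```

View pics/scene_end.png

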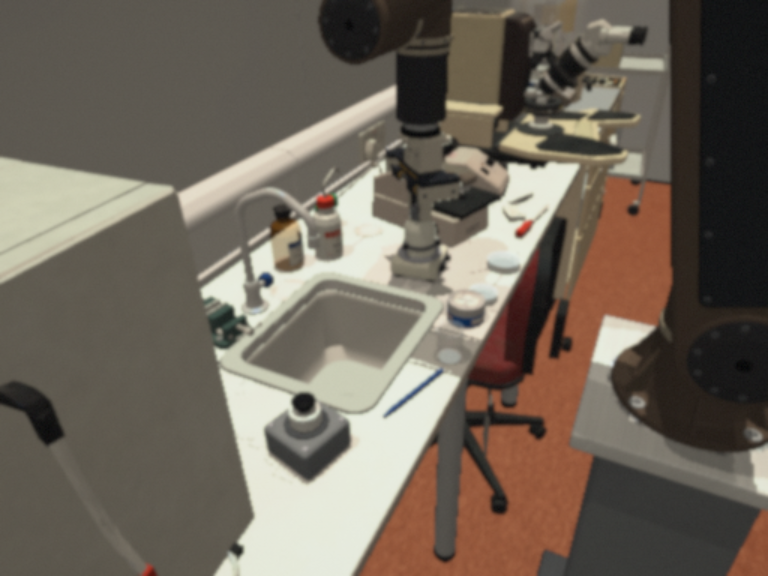

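The job is done and handed in at about 27 s, with the gripper still closed on the cap and the arm still.

- **Stop button:** I pressed the dome until it hit its hard stop at 88 mm, with the push force reaching 28 N. I then turned the collar clockwise to its own stop (57° of gripper turn, 0.68 Nm). The scene picture afterwards shows the dome at its original height.
- **Closing the cap:** I screwed the cap on until the torque levelled off at about 0.7 Nm. The ridge on its top had turned 151° (2.63 rad), which is inside the 2.0–2.8 rad expected. I let go, looked, gripped it again, and a small clockwise nudge met the stop at once.
- **Backing off:** I turned it back 91° with the gripper, about 1° of that to take up windup. The ridge then measured 97–99° against 6–7.5° at home, so the cap is about 90–92° open.
- **Last checks:** The fingers were closed on the cap at 39 mm, the residual force was about 4 N, and the joint speeds were close to zero. In the last scene picture the beaker, both dishes and the grease pot stand where they began.
- **One disagreement:** The cap's measured axis and the gripper's position drifted apart by up to about 4 mm while I screwed it on, with side forces up to about 11 N. I re-centred when I gripped it again.

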